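# Bar the brush in its cradle and draw its handle out

### The job

Lay the keeper bar across the two notched posts of the wooden cradle, over the brush tube, so that it lies level in both notches, and let go of it. Then squeeze the button in the side of the brush's end grip and, keeping it pressed, pull the telescopic handle out past its first stop to its second stop at full length. Finish while still holding the grip there, button squeezed and handle fully drawn out, with the brush still in its cradle under the bar; leave the other things on the worktop alone.

Things in the scene. Friction and masses are not known exactly. Their poses are not given: they have to be found in the camera images.
- keeper_bar: Loose metal bar, 0.08-0.17 kg: 134 mm long (x) by 22 wide (y) by 12 thick, with an upright tab in the middle of its top, 32 mm long (x), 14 thick (y), up to 55 mm above the underside: grip the tab across its thickness. Origin: centre of the underside; z up. Same either way round. Starts flat on the worktop, well left or right of the cradle.
- cradle: Fixed wooden cradle. Origin: centre of the underside of its base plate (124 x 150 x 10 mm); z up; its -y end (brush grip) points left. The tube lies along y, its axis 75 mm up, in forks at y = -50 and +50 mm (tops 82 mm up). Posts at x = -48 and +48 mm, y = 0, 14 mm wide in x, have 27 mm wide notches, floors 96 mm up, cheeks to 104 mm; the bar lies in both, along x, 6 mm over the tube.
- cradle_seat (a point): Point of the cradle midway between the two posts' notches, at the height of the notch floors (96 mm above the cradle's origin): the origin of the keeper bar belongs here.
- brush: Loose telescopic scrubbing brush, 0.4 kg, lying in the cradle. Grey 30 x 30 mm tube along its y axis, y = -75..+85 mm; two collars between the forks stop it lengthwise (2 mm play). Brush head (90 mm wide, bristles down) at y = +84..+124 mm, end grip at the -y end. Origin: on the tube's axis midway between the collars, 75 mm above the cradle's origin; z up; axes parallel to the cradle's.
- brush_grip (a point): Centre of the brush's black end grip, at tube-axis height, axes as the brush's; moves with the telescope (115 mm from the brush's origin towards -y when shut, 225 mm when fully out). The grip is 28 mm wide (x), 30 mm high (z), 50 mm long (y), plus a 38 x 38 mm end flange 25 to 32 mm out from its centre. Pinch it from above across x.
- telescope (a joint): How far the handle is drawn out along the brush's -y axis, m: 0 shut, first stop 0.055, second stop (end of travel) 0.110. Button out: a catch locks it at each of these (2 mm play). Button pressed: it slides freely past the first stop against a return spring of 2 N (shut) to 4.2 N (fully out), which draws it back unless held.
- button (a joint): How far the button is pressed in, m: 0 out, 0.005 flush with the grip, 0.006 end of travel; the catch is free from 0.0035. A 14 x 14 mm pad at the grip's centre on its +x side, 5 mm proud, pressed towards -x with up to 5.5 N; fingers closing on the grip across x press it.
- tuna_tin: Low round tin, 86 mm across, 40 mm high; origin: centre of the underside. A bystander, at the left or right of the cradle, where the bar is not.
- sauce_cup: Small clear sauce cup, 68 mm across, 35 mm high; origin: centre of the underside. A bystander to the left of the stack of black bowls.

How it is judged (in metres and radians):
On the way, in this order (a step that is already met when the one before it is completed fails the run):
1. the keeper bar lies level in both notches of the cradle and has been let go, the handle still shut (horizontal distance between keeper_bar and cradle_seat below 0.012 m and z of keeper_bar in the frame of cradle_seat between -0.004 and 0.003 m and angle between the x axis of keeper_bar and the x axis of cradle, either way round below 0.15 rad and angle between keeper_bar's own z axis and vertical below 0.06 rad and contact force between the fingers and keeper_bar below 0.1 N and value of joint telescope below 0.01 m), for 0.3 s.
2. the button is pressed in while the handle is still shut (value of joint button above 0.0035 m and value of joint telescope below 0.02 m), for 0.1 s.
3. the handle is drawn out to its second stop (value of joint telescope above 0.105 m), for 0.2 s.
At the end, for the whole second after the job is handed in: Still squeezing the grip (over 3 N), button at least 3.5 mm in, handle out over 105 of 110 mm; the bar, released, level in both notches (12 mm of the seat point, 3 mm in height, 0.15 rad in heading, 0.06 rad in tilt); the brush in its cradle (within 10 mm sideways, 70 to 83 mm up) (value of joint telescope above 0.105 m and value of joint button above 0.0035 m and contact force between the fingers and brush above 3 N and horizontal distance between keeper_bar and cradle_seat below 0.012 m and z of keeper_bar in the frame of cradle_seat between -0.004 and 0.003 m and angle between the x axis of keeper_bar and the x axis of cradle, either way round below 0.15 rad and angle between keeper_bar's own z axis and vertical below 0.06 rad and contact force between the fingers and keeper_bar below 0.1 N and horizontal distance between brush and cradle below 0.01 m and z of brush in the frame of cradle between 0.07 and 0.083 m); the arm keeps its last pose, push and grip.
It fails at once if the tin is pushed away (distance of tuna_tin from where it was at the start of the episode above 0.03 m).
It fails at once if the sauce cup is pushed away (distance of sauce_cup from where it was at the start of the episode above 0.03 m).
It also fails if it takes over 51 s, if anything falls off the work surface, if the arm or the gripper's body presses on something with over 40 N, if the wrist force passes 120 N, or if a joint passes its speed limit or range.

### The arm

A 6-joint arm with a two-finger parallel gripper is mounted at the origin on a cart in front of the work surface, level with it; the furniture and walls round the work are solid. World frame = base frame: x ahead of the robot, y to its left, z up, the work surface at z = 0. Lengths are in m, angles in degrees, forces in N, time in s.
With the tool pointing down it reaches from about 0.325 to 0.85 m from the base axis. Payload 15.5 kg.
Tool frame: the origin (TCP) lies midway between the tips of the shut fingers; the grasp point (between the pads) lies 19 mm behind it; y points along the fingers, x is the direction in which the jaws open and shut, and the axes are right-handed (so a half turn about y gives the same grasp; the last joint's range is limited). The gripper opens to 91 mm and grips with 3 to 60 N. Pads are 32 mm wide; open, the fingers measure 118 mm over their backs; the gripper's body (76 mm by 178 mm) begins 60 mm behind the grasp point.
Start: joints at [-75.487, 28.281, 77.091, -0, 74.628, -5.472], TCP at [0.214, -0.587, 0.214] pointing down, gripper open.
Joint ranges: [-166.48, 166.48], [-47.26, 123.95], [12.59, 153.08], [-70.14, 250.14], [6.76, 159.57], [-176.63, 176.63]. Speed limits (degrees/s): [108.29, 108.29, 147.25, 172.46, 172.46, 172.46].

### API

Orientations are given as a 3x3 rotation matrix whose columns are the frame's x, y, z axes.
In Python, from bench import ctrl gives the robot as it stands. The module is installed in compiled form; this text tells all that it offers. Calls block until the motion is done:
- ctrl.goto(position, orientation): joint-space move of the TCP to a pose.
- ctrl.move_l(position, vel=0.15, ori=None, contact_N=None): straight line of the TCP; ori=None keeps the orientation; vel is the mean speed in m/s. With contact_N (N) it stops when the force on the tool has changed by that much, and returns True; else False.
- ctrl.movej(angles): joint-space move.
- ctrl.command_gripper(opening): opening from 0.0 (shut) to 1.0 (fully open); the grip force is fixed at half the most; returns when the fingers have stopped.
- ctrl.sleep(seconds).
- ctrl.ik(position, orientation): joint angles nearest the present ones, or None.
- ctrl.read_camera(name): name is "scene" or "top" or "wrist"; returns the picture (480x640x3 uint8, blue, green, red); there is no depth.
- ctrl.camera_params(name): a dict with "fx", "fy", "cx", "cy" (pixels), "pose" (4x4, takes a point from camera to world coordinates); the wrist camera has in their place "T_tool_cam" (4x4, takes a point from camera to tool coordinates, whose origin is the TCP and whose axes are the tool frame's). Camera axes: x right, y up, looking along -z (the intrinsics and any distortion apply to the point x, -y, -z); pixel columns grow to the right and rows downward; lengths in m; the calibration is good to about 2 mm. A picture is of the moment at which its call begins: read the wrist's pose just before it. camera_params takes no time and is no camera call.
A pose or a line that the arm cannot do raises ctrl.MotionError and nothing moves.
- ctrl.sign_off(): hands the job in, once; it reports no verdict.
Readings, each from a call of its own:
- ctrl.current_t(): time.
- ctrl.current_q(): joint angles.
- ctrl.current_dq(): joint speeds.
- ctrl.current_effort(): joint torques, N m.
- ctrl.current_tool_pos(): TCP position.
- ctrl.current_eef_rot(): TCP orientation.
- ctrl.current_contact_force(): force on the tool from outside, world axes, zero at the start.
- ctrl.current_wrist_torque(): the same for the moment, N m.
- ctrl.current_grip_width(): opening from 0.0 (shut) to 1.0 (fully open).
Only numpy, scipy, OpenCV 4.12 (cv2) and the standard library are available. Lean on these libraries where they do the work, as an engineer would, in place of code of your own. Each camera call takes 0.05 s, during which the arm holds its last target.

## Working session

There is one attempt and no reset: what is moved stays moved. The work goes in short steps, each a Python script; the robot and the scene stay as the last script left them, time stands still between calls to the robot, and variables do not carry over. Pictures are saved under pics/ and viewed, and the job is handed in when it is done.

```bash
ls; mkdir -p pics; python3 - <<'E'
from bench import ctrl
import cv2,numpy as np
np.set_printoptions(precision=4,suppress=True)
for n in ("scene","top","wrist"):
    cv2.imwrite(f"pics/{n}0.png",ctrl.read_camera(n)); print(n,ctrl.camera_params(n))
print(ctrl.current_t(),ctrl.current_tool_pos(),ctrl.current_eef_rot(),ctrl.current_grip_width())
E
```

```text
pics
scene {'fx': 513.2839699980291, 'fy': 513.2839699980291, 'cx': 317.2804587370774, 'cy': 239.87313185251506, 'pose': array([[-0.6885,  0.5496, -0.4731, -0.11  ],
       [-0.7252, -0.5248,  0.4457,  0.5481],
       [-0.0033,  0.65  ,  0.7599,  1.0432],
       [ 0.    ,  0.    ,  0.    ,  1.    ]])}
top {'fx': 438.36357943869547, 'fy': 438.36357943869547, 'cx': 326.85378354440604, 'cy': 233.45879949759313, 'pose': array([[-0.0129,  0.9988, -0.0467,  0.4509],
       [-0.9998, -0.0121,  0.0162, -0.0207],
       [ 0.0156,  0.0469,  0.9988,  1.2208],
       [ 0.    ,  0.    ,  0.    ,  1.    ]])}
wrist {'fx': 426.59117437951716, 'fy': 426.59117437951716, 'cx': 324.6138761121398, 'cy': 239.78398481879037, 'T_tool_cam': array([[ 1.    , -0.0005, -0.001 , -0.    ],
       [-0.0008,  0.2795, -0.9601, -0.171 ],
       [ 0.0008,  0.9601,  0.2795,  0.0793],
       [ 0.    ,  0.    ,  0.    ,  1.    ]])}
0.15 [ 0.2135 -0.5871  0.2135] [[ 0.3417 -0.0002  0.9398]
 [-0.9398  0.0009  0.3417]
 [-0.0009 -1.      0.0001]] 0.9984356034644437
```

View pics/top0.png

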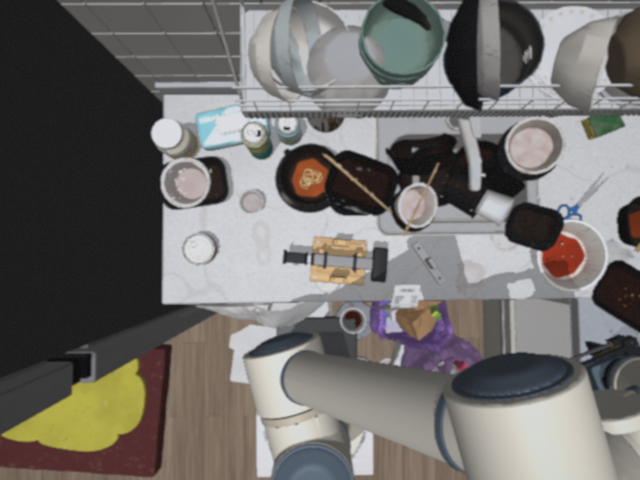

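View pics/scene0.png

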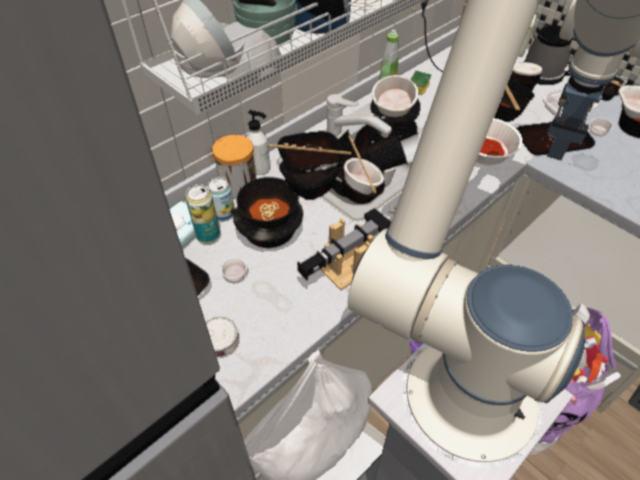

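```bash
cat > h.py <<'E'
from bench import ctrl
import cv2,numpy as np
np.set_printoptions(precision=4,suppress=True)
def ray(P,pose,px):
    px=np.atleast_2d(np.array(px,float))
    d=np.c_[(px[:,0]-P['cx'])/P['fx'],-(px[:,1]-P['cy'])/P['fy'],-np.ones(len(px))]
    return pose[:3,3],d@pose[:3,:3].T
def onplane(P,pose,px,z):
    o,d=ray(P,pose,px); return o+d*((z-o[2])/d[:,2])[:,None]
def proj(P,pose,X):
    X=np.atleast_2d(X); c=(X-pose[:3,3])@pose[:3,:3]
    return np.c_[P['cx']+P['fx']*c[:,0]/-c[:,2],P['cy']-P['fy']*c[:,1]/-c[:,2]]
def wpose():
    T=np.eye(4);T[:3,:3]=ctrl.current_eef_rot();T[:3,3]=ctrl.current_tool_pos()
    return T@ctrl.camera_params("wrist")["T_tool_cam"]
def R(az):
    "tool pointing down, jaw axis at azimuth az deg"
    a=np.radians(az);x=np.array([np.cos(a),np.sin(a),0]);y=np.array([0,0,-1.]);return np.c_[x,y,np.cross(x,y)]
E
python3 - <<'E'
from h import *
P=ctrl.camera_params("top")
for n,px,z in [("bar ends",[(414,239),(441,281)],0.012),("cradle base corners",[(313,238),(367,240),(365,283),(311,281)],0.01),("tin",[(200,249)],.04),("cup",[(252,201)],.035),("edge",[(300,303)],0),("grip end",[(286,257)],.075),("rack edge",[(300,118)],0.4)]:
    print(n,onplane(P,P['pose'],px,z))
im=cv2.imread("pics/top0.png"); cv2.imwrite("pics/top0c.png",cv2.resize(im[210:310,180:460],None,fx=2.85,fy=2.85,interpolation=cv2.INTER_CUBIC))
E
```

```text
bar ends [[ 0.4892 -0.2814  0.012 ]
 [ 0.3724 -0.3535  0.012 ]]
cradle base corners [[ 0.4955 -0.0019  0.01  ]
 [ 0.4881 -0.1513  0.01  ]
 [ 0.3697 -0.1437  0.01  ]
 [ 0.3773  0.0049  0.01  ]]
tin [[0.4686 0.3007 0.04  ]]
cup [[0.597  0.1618 0.035 ]]
edge [[0.3165 0.0362 0.    ]]
grip end [[0.4444 0.068  0.075 ]]
rack edge [[0.7091 0.0141 0.4   ]]
```

View pics/top0c.png

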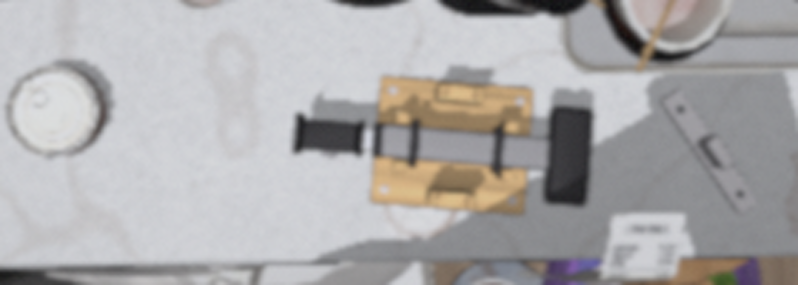

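View pics/wrist0.png

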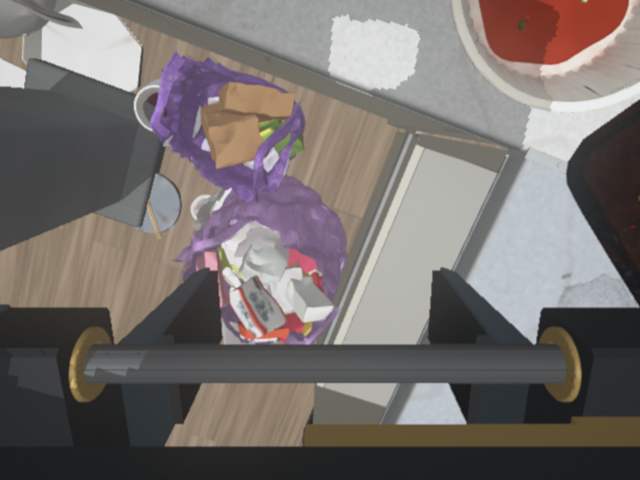

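```bash
python3 - <<'E'
from h import *
ctrl.goto([0.431,-0.317,0.2],R(-58.3))
T=wpose(); im=ctrl.read_camera("wrist"); np.save("w1.npy",T); cv2.imwrite("pics/w1.png",im)
print(ctrl.current_t(),ctrl.current_tool_pos(),ctrl.current_q())
E
```

```text
1.5083 [ 0.4307 -0.3181  0.2   ] [-42.8351  21.9553  90.8018  -0.0127  67.2235  15.549 ]
```

View pics/w1.png

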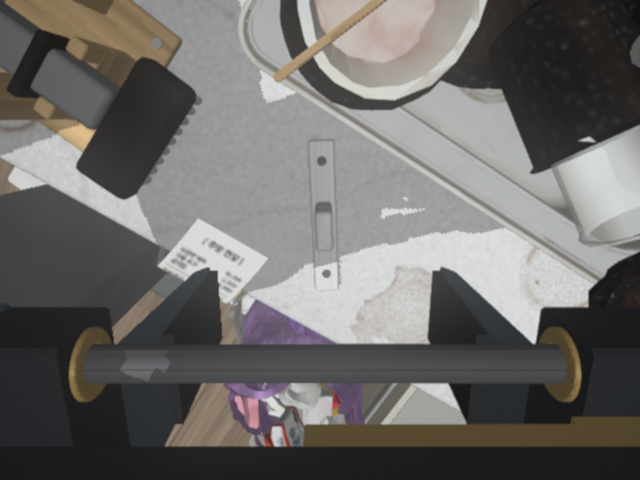

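The wrist picture shows the bar nearly upright in the image: its end holes are at about (321,161) and (326,273), the top end at row 139 and the bottom end at row 290. I'll convert these to positions and check the length.

```bash
python3 - <<'E'
from h import *
P=ctrl.camera_params("wrist");T=np.load("w1.npy")
h=onplane(P,T,[(321.5,161),(326.5,273)],.012); e=onplane(P,T,[(321,139.5),(327,290)],.012); t=onplane(P,T,[(316,202),(331,202),(316.5,208),(331.5,208)],.055)
print(h,e,h.mean(0),e.mean(0),np.linalg.norm(e[0]-e[1]))
d=h[0]-h[1]; print(np.degrees(np.arctan2(d[1],d[0]))); d=e[0]-e[1]; print(np.degrees(np.arctan2(d[1],d[0])))
print(t.mean(0),np.linalg.norm(t[0]-t[1]))
im=cv2.imread("pics/w1.png"); cv2.imwrite("pics/w1c.png",cv2.resize(im[125:300,250:400],None,fx=3.4,fy=3.4,interpolation=cv2.INTER_CUBIC))
E
```

```text
[[ 0.4663 -0.2936  0.012 ]
 [ 0.384  -0.3494  0.012 ]] [[ 0.4809 -0.2841  0.012 ]
 [ 0.3703 -0.3585  0.012 ]] [ 0.4251 -0.3215  0.012 ] [ 0.4256 -0.3213  0.012 ] 0.1332813396168264
34.16014399379438
33.89717011167995
[ 0.4431 -0.3101  0.055 ] 0.011283470440635514
```

View pics/w1c.png

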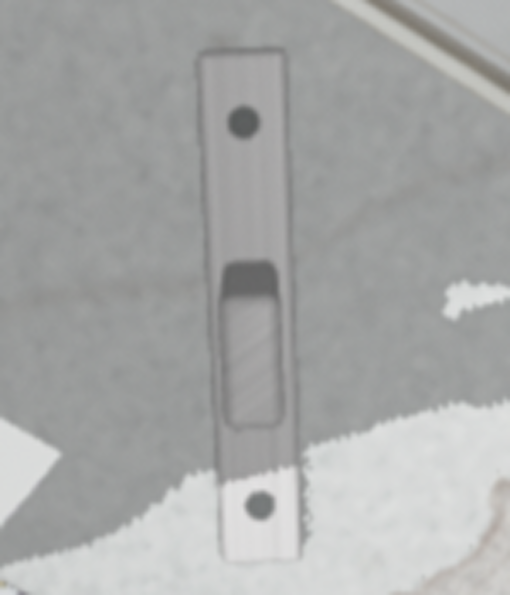

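```bash
python3 - <<'E'
from h import *
P=ctrl.camera_params("wrist");T=np.load("w1.npy")
print("tab",onplane(P,T,[(324.4,231.5)],.055))
ctrl.goto([0.41,-0.05,0.28],R(-92.9))
T=wpose(); im=ctrl.read_camera("wrist"); np.save("w2.npy",T); cv2.imwrite("pics/w2.png",im)
print(ctrl.current_t(),ctrl.current_tool_pos(),ctrl.current_q())
E
```

```text
tab [[ 0.4257 -0.3214  0.055 ]]
2.6417 [ 0.4103 -0.051   0.2798] [-15.358    6.7935  98.78    -0.0124  74.4351  77.5636]
```

View pics/w2.png

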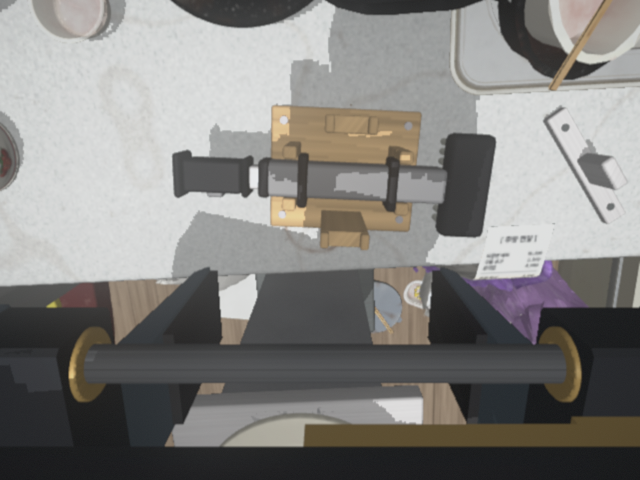

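```bash
python3 - <<'E'
from h import *
im=cv2.imread("pics/w2.png"); cv2.imwrite("pics/w2c.png",cv2.resize(im[95:255,160:430],None,fx=2.95,fy=2.95,interpolation=cv2.INTER_CUBIC))
E
```

```text
(no output)
```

View pics/w2c.png

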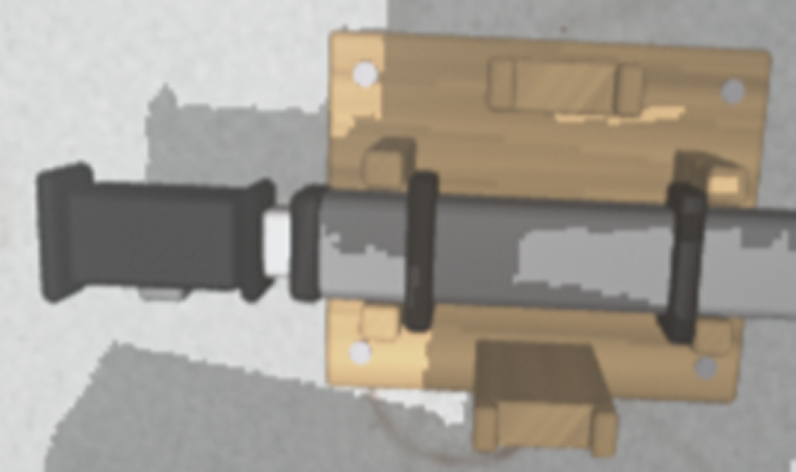

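Picture w2 shows the cradle with its four base holes, both posts' cheek tops, the grip on the left and the button on the robot side at crop (163,293).

```bash
python3 - <<'E'
from h import *
P=ctrl.camera_params("wrist");T=np.load("w2.npy")
f=lambda a:np.array(a)/2.95+[160,95]
az=lambda d:np.degrees(np.arctan2(d[1],d[0]))
h=onplane(P,T,f([(365,73),(733,91),(706,367),(360,352)]),.010)
print("holes",h.mean(0),az(h[3]-h[0]),az(h[1]-h[0]),az(h[2]-h[3]),az(h[2]-h[1]))
print(np.linalg.norm(h[1]-h[0]),np.linalg.norm(h[3]-h[0]))
b=onplane(P,T,f([(330,30),(772,52),(735,402),(329,386)]),.010)
print("base",b.mean(0),np.linalg.norm(b[1]-b[0]),np.linalg.norm(b[3]-b[0]),az(b[1]-b[0]),az(b[2]-b[3]))
p=onplane(P,T,f([(566,87),(544.5,430)]),.104); print("posts",p,p.mean(0),np.linalg.norm(p[0]-p[1]),az(p[0]-p[1]))
c=onplane(P,T,f([(423,178),(420,325),(688,188),(681,336)]),.092); print("collar edges",c)
g=onplane(P,T,f([(80,185),(80,283),(237,187),(237,289)]),.09); print("grip top edges",g,g.mean(0))
print("button",onplane(P,T,f([(163,293)]),.075))
E
```

```text
holes [ 0.4338 -0.0718  0.01  ] 174.56320840781356 -95.53939922959667 -95.39638025919507 174.5056778912875
0.12457565717182086 0.09640211301640447
base [ 0.4341 -0.0719  0.01  ] 0.14833253236529775 0.12279373029879063 -95.5612354802436 -95.18522113883448
posts [[ 0.4819 -0.0761  0.104 ]
 [ 0.3871 -0.0669  0.104 ]] [ 0.4345 -0.0715  0.104 ] 0.09523314400622272 -5.5356423199107185
collar edges [[ 0.459  -0.036   0.092 ]
 [ 0.4171 -0.0324  0.092 ]
 [ 0.4525 -0.1103  0.092 ]
 [ 0.4101 -0.108   0.092 ]]
grip top edges [[0.4617 0.0611 0.09  ]
 [0.4339 0.065  0.09  ]
 [0.4589 0.0169 0.09  ]
 [0.4299 0.0199 0.09  ]] [0.4461 0.0407 0.09  ]
button [[0.4273 0.0454 0.075 ]]
```

```bash
python3 - <<'E'
from h import *
c=[0.4255,-0.3214]
ctrl.goto([*c,0.14],R(-56))
ctrl.move_l([*c,0.021],vel=0.08,contact_N=10)
print(ctrl.current_tool_pos(),ctrl.current_contact_force())
ctrl.command_gripper(0.0); print("w",ctrl.current_grip_width()*91,ctrl.current_contact_force(),ctrl.current_tool_pos())
ctrl.move_l([*c,0.22],vel=0.12)
print("w",ctrl.current_grip_width()*91,ctrl.current_contact_force())
ctrl.goto([0.4343,-0.0716,0.22],R(-95.5))
T=wpose(); im=ctrl.read_camera("wrist"); np.save("w3.npy",T); cv2.imwrite("pics/w3.png",im)
cv2.imwrite("pics/s3.png",ctrl.read_camera("scene"))
print(ctrl.current_t(),ctrl.current_tool_pos(),ctrl.current_q())
E
```

```text
[ 0.4257 -0.3216  0.0214] [ 0.4171 -1.0335 -0.1621]
w 13.94553773519578 [-0.2914  0.4281 -2.2559] [ 0.4255 -0.3213  0.0209]
w 13.672900052751285 [ 0.3453  0.0618 -1.4789]
9.6167 [ 0.4346 -0.0724  0.22  ] [-17.2285  13.0204 101.2373  -0.007   65.7294  78.2886]
```

View pics/w3.png

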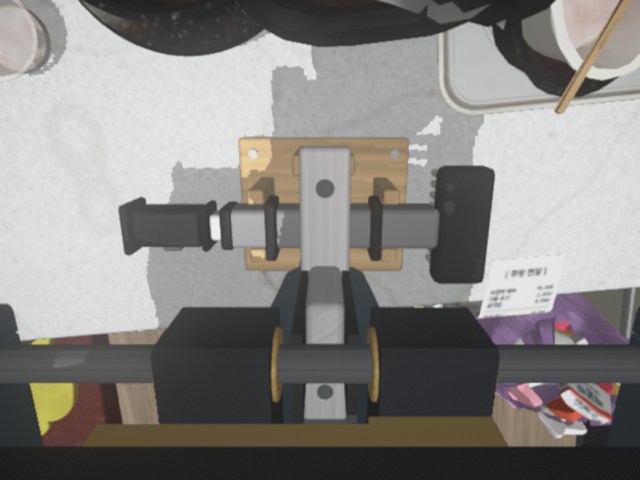

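The bar is held level and lined up with the cradle, with its holes at (325,188) and (325,392). I'll check its in-hand position, then lower it.

```bash
python3 - <<'E'
from h import *
P=ctrl.camera_params("wrist");T=np.load("w3.npy")
h=onplane(P,T,[(325,188),(325,392)],.2111); d=h[0]-h[1]
print("bar in hand",h.mean(0),np.degrees(np.arctan2(d[1],d[0])),np.linalg.norm(d))
ctrl.move_l([0.4343,-0.0716,0.128],vel=0.1)
hit=ctrl.move_l([0.4343,-0.0716,0.112],vel=0.02,contact_N=4)
print(hit,ctrl.current_tool_pos(),ctrl.current_contact_force(),ctrl.current_t())
T=wpose(); im=ctrl.read_camera("wrist"); np.save("w4.npy",T); cv2.imwrite("pics/w4.png",im)
cv2.imwrite("pics/s4.png",ctrl.read_camera("scene"))
E
```

```text
bar in hand [ 0.4342 -0.0724  0.2111] -5.385638486069597 0.10052089277809234
True [ 0.4342 -0.0716  0.1165] [ 0.5821 -0.6581  0.9935] 11.2667
```

View pics/w4.png

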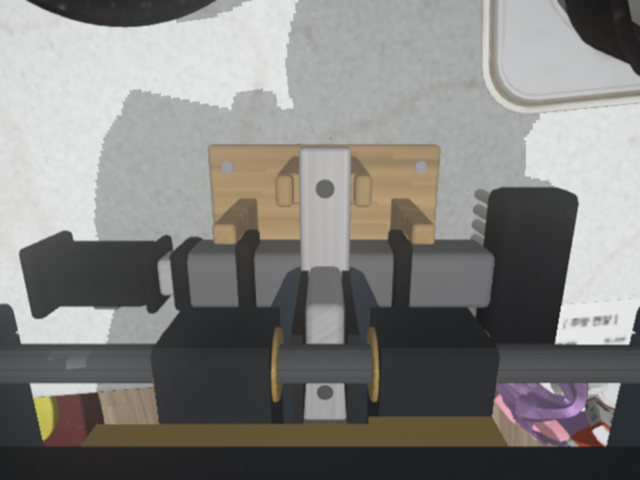

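Contact came with the underside at 95.6 mm against the 96 mm expected, and the picture shows the bar between the far post's cheeks. Next: release, retreat and check.

```bash
python3 - <<'E'
from h import *
ctrl.command_gripper(0.45)
print(ctrl.current_tool_pos(),ctrl.current_contact_force())
ctrl.move_l([0.4343,-0.0716,0.24],vel=0.1)
ctrl.goto([0.40,-0.06,0.3],R(-95.5))
T=wpose(); im=ctrl.read_camera("wrist"); np.save("w5.npy",T); cv2.imwrite("pics/w5.png",im)
cv2.imwrite("pics/w5c.png",cv2.resize(im[60:260,160:460],None,fx=2.6,fy=2.6,interpolation=cv2.INTER_CUBIC))
print(ctrl.current_t(),ctrl.current_tool_pos(),ctrl.current_q())
E
```

```text
[ 0.434  -0.0715  0.1166] [ 0.0659  0.3748 -0.216 ]
13.7833 [ 0.3999 -0.06    0.2997] [-17.0037   4.8602  97.7384   0.0003  77.4002  78.495 ]
```

View pics/w5c.png

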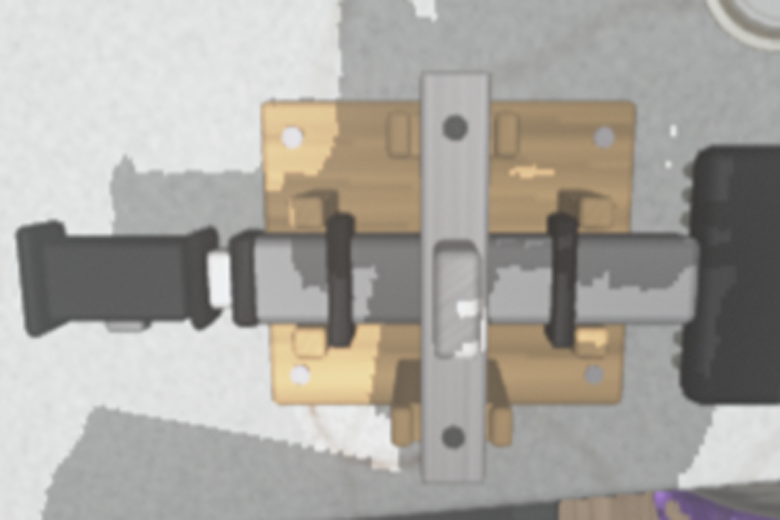

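The bar lies between the cheeks of both posts, with its holes at crop (455,127) and (453,437). The grip spans crop columns 60–190.

```bash
python3 - <<'E'
from h import *
P=ctrl.camera_params("wrist");T=np.load("w5.npy")
f=lambda a:np.array(a)/2.6+[160,60]
h=onplane(P,T,f([(455,127),(453,437)]),.108);d=h[0]-h[1];print("bar",h.mean(0),np.degrees(np.arctan2(d[1],d[0])),np.linalg.norm(d))
g=onplane(P,T,f([(60,235),(60,322),(188,235),(188,321)]),.09);print(g,g.mean(0)); print("btn",onplane(P,T,f([(127,326)]),.075))
u=np.array([np.cos(np.radians(84.5)),np.sin(np.radians(84.5))])
c=np.array([.4343,-.0716])
for s in (.115,.225): print(c+s*u)
for az in (-5.5,174.5):
  for s in (.115,.225): print(az,ctrl.ik([*(c+s*u),.058],R(az)))
E
```

```text
bar [ 0.4339 -0.0721  0.108 ] -5.44927290256282 0.10035695646380045
[[0.4621 0.0585 0.09  ]
 [0.433  0.064  0.09  ]
 [0.4579 0.0155 0.09  ]
 [0.4291 0.02   0.09  ]] [0.4455 0.0395 0.09  ]
btn [[0.4275 0.0455 0.075 ]]
[0.4453 0.0429]
[0.4559 0.1524]
-5.5 [ -2.1568  28.6073 111.2577  -0.      40.135    3.3432]
-5.5 [ 11.3583  30.2614 106.698   -0.      43.0406  16.8583]
174.5 None
174.5 [  11.3583   30.2614  106.698    -0.       43.0406 -163.1417]
```

```bash
python3 - <<'E'
from h import *
u=np.array([np.cos(np.radians(84.5)),np.sin(np.radians(84.5))])
c=np.array([.4343,-.0716]); g=c+.115*u+[0.0002,-.0005]
ctrl.goto([*g,.22],R(-5.5)); ctrl.command_gripper(0.8)
print(ctrl.move_l([*g,.057],vel=.1,contact_N=12),ctrl.current_tool_pos(),ctrl.current_contact_force())
ctrl.command_gripper(0.0)
print("w",ctrl.current_grip_width()*91,ctrl.current_tool_pos(),ctrl.current_contact_force())
ctrl.sleep(.3)
print("w",ctrl.current_grip_width()*91,ctrl.current_contact_force(),ctrl.current_t())
cv2.imwrite("pics/w6.png",ctrl.read_camera("wrist")); cv2.imwrite("pics/s6.png",ctrl.read_camera("scene"))
E
```

```text
False [0.4458 0.0424 0.0574] [ 0.3973 -0.4671 -0.439 ]
w 27.844714803902267 [0.4454 0.0424 0.057 ] [-0.8801  1.0699  0.4354]
w 28.088997131643886 [-0.9443  0.4     0.5581] 18.5167
```

View pics/w6.png

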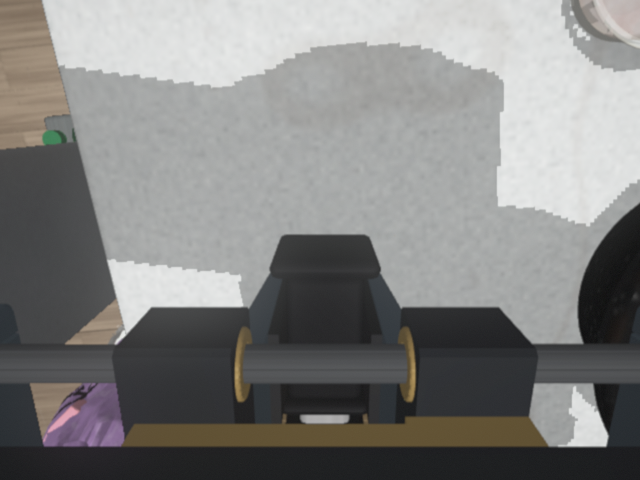

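The grip is pinched and its width is 28 mm, so the button is flush. Now the pull.

```bash
python3 - <<'E'
from h import *
u=np.array([np.cos(np.radians(84.5)),np.sin(np.radians(84.5)),0])
p0=np.array([.4455,.0424,.057])
pr=lambda: print("s",(ctrl.current_tool_pos()-p0)@u,"w",ctrl.current_grip_width()*91,"F",ctrl.current_contact_force(),"Fu",ctrl.current_contact_force()@u)
for s in (.03,.06,.09,.106): 
    print(ctrl.move_l(p0+s*u,vel=.05,contact_N=15)); pr()
print(ctrl.move_l(p0+.118*u,vel=.015,contact_N=10)); pr(); ctrl.sleep(.3); pr()
print(ctrl.current_t())
T=wpose(); im=ctrl.read_camera("wrist"); np.save("w7.npy",T); cv2.imwrite("pics/w7.png",im)
cv2.imwrite("pics/s7.png",ctrl.read_camera("scene")); cv2.imwrite("pics/t7.png",ctrl.read_camera("top"))
im=cv2.imread("pics/s7.png"); cv2.imwrite("pics/s7c.png",cv2.resize(im[190:330,190:450],None,fx=3,fy=3,interpolation=cv2.INTER_CUBIC))
im=cv2.imread("pics/t7.png"); cv2.imwrite("pics/t7c.png",cv2.resize(im[190:310,180:440],None,fx=3,fy=3,interpolation=cv2.INTER_CUBIC))
E
```

```text
False
s 0.03006645943341952 w 27.65734213000361 F [-0.2644 -2.49   -0.2458] Fu -2.5038556049323213
False
s 0.060067022967586134 w 27.99368884752317 F [-0.0649 -3.7237  0.0984] Fu -3.712781706848318
False
s 0.09005048026761872 w 27.987429774215535 F [ 0.5272 -3.2646  0.5912] Fu -3.1990710468078922
False
s 0.1059191799910703 w 27.945222259919486 F [ 1.4226 -4.3414  0.0794] Fu -4.1850283231066445
True
s 0.11262312245231537 w 27.879197904438616 F [ 0.0435 -6.5853  1.0543] Fu -6.550799064383731
s 0.11259929337077997 w 27.88594639610881 F [ 1.2362 -4.4792  2.588 ] Fu -4.340072326593933
22.175
```

View pics/s7c.png

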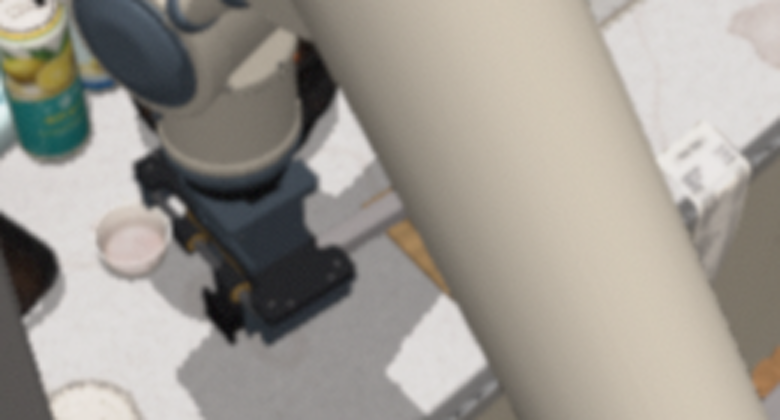

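View pics/t7c.png

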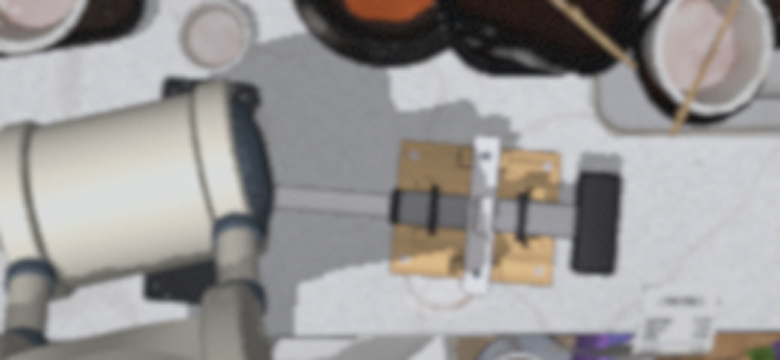

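View pics/w7.png

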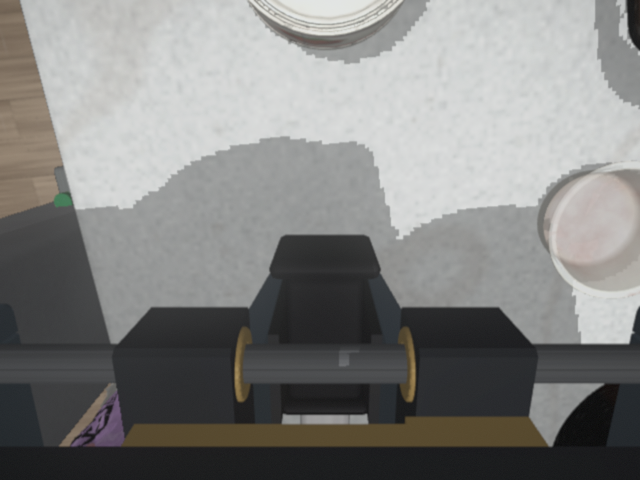

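There's no slip: the end flange sits at row 235 in both wrist views, and the bar is undisturbed. I'll test that the stop has really been reached by pulling slightly further.

```bash
python3 - <<'E'
from h import *
u=np.array([np.cos(np.radians(84.5)),np.sin(np.radians(84.5)),0])
p0=np.array([.4455,.0424,.057])
def pr():
    F=[]
    for _ in range(6): F.append(ctrl.current_contact_force()); ctrl.sleep(.03)
    print("s",(ctrl.current_tool_pos()-p0)@u,"w",ctrl.current_grip_width()*91,"F",np.mean(F,0))
pr()
for s in (.1135,.1145):
    print(ctrl.move_l(p0+s*u,vel=.01,contact_N=15)); pr()
im=ctrl.read_camera("wrist"); cv2.imwrite("pics/w8.png",im); print(ctrl.current_t())
a=cv2.imread("pics/w7.png");print(cv2.absdiff(a,im)[225:300,260:390].mean())
E
```

```text
s 0.11244569796376053 w 27.82276025541961 F [ 0.4156 -3.7882  2.9834]
True
s 0.11251605786250592 w 28.11525786151541 F [ 0.9725 -4.0733  0.3644]
True
s 0.11256222576992939 w 27.872356188939523 F [ 1.0039 -4.8153  0.5708]
23.4
0.8585299145299146
```

View pics/w8.png

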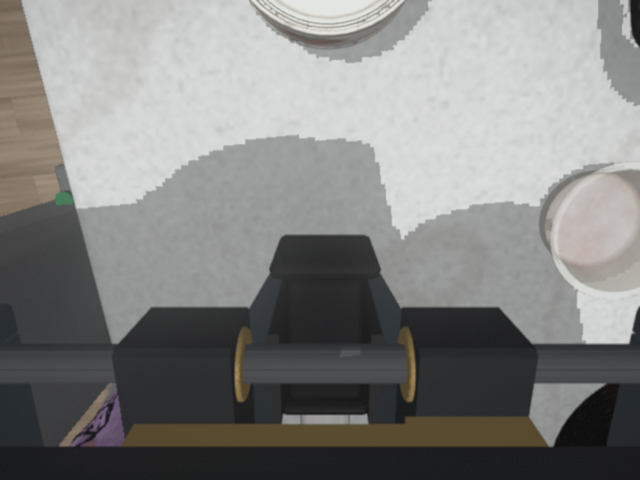

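The pull stops hard at 112.5 mm every time, which is the 110 mm travel plus the collar play. The flange hasn't moved in the picture (row 235). I'm handing the job in.

```bash
python3 - <<'E'
from h import *
ctrl.sign_off(); print(ctrl.current_t())
E
```

```text
the job is handed in; nothing more can be done
the job is handed in; nothing more can be done
```

I laid the keeper bar across both notches and let go. I then squeezed the button through the grip, drew the handle out to its second stop, and handed the job in at about 23.4 s with the grip still held. `sign_off` reports no verdict, so these are my own last checks:

- **Bar:** after release it measured within about 1 mm of the seat point and 0.1° of the cradle's heading. It touched down with its underside at 95.6 mm, against 96 mm expected. A top view after the pull showed it still across both posts.
- **Handle and button:** the grip width stayed at about 28 mm, so the button is flush. Two further pulls both stopped at 112.5 mm of tool travel, which fits the 110 mm of handle travel plus up to 2 mm of collar play. The wrist pictures showed no slip of the grip.
- **Force:** the steady reading of about 4 to 5 N matches the spring alone. The evidence for the second stop is therefore the repeated contact stops at the same point, not a lasting high force.
- **Tin and cup:** the arm went nowhere near either, and neither looked moved in the last pictures. I did not measure their positions again.

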